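# Spring a turned baluster into its retouching cradle

## Task

Lay the taller of the two turned wooden pieces, the baluster that is standing up, on its side in the cradle for retouching: its wide foot pushes the sprung cork pad back so that its head drops in behind the fixed stop. Let it go lying level, bedded down on both felt V rests and held by the spring, handle it gently, and leave the other things where they stand.

Things in the scene. Friction and masses are not known exactly. Their poses are not given: they have to be found in the camera images.
- baluster: turned wooden baluster, round about its z axis, 160 mm long, about 0.16 kg, standing upright on the table. Origin: centre of the flat face of its foot; z runs along its axis to the head. Foot: disc 54 mm diameter, 14 mm thick (z 0 to 14). Shank: plain, 30 mm diameter (z 14 to 138). Head: knob 40 mm diameter (z 138 to 160) with a flat end
- head (a point): centre of the baluster's flat head end, 160 mm from the foot face along the axis
- cradle: plywood cradle fixed to the table. Origin: on the table under the middle of the resting place; x runs from the sprung pad to the fixed stop, z up. Base board 12 mm thick, 100 mm wide, x -147 to +103. Spring housing x -139 to -117, 64 mm high. In place, the baluster's foot face is at x -80, its head end at x +80, its axis 45 mm above the table
- seat (a point): middle of the resting place, on the axis of the rests, 45 mm above the cradle's origin; axes as the cradle's. The two felt V rests, 14 mm long in x and 52 mm wide, tops 43 mm above the table, are centred at x -45 and x +32 from here and carry the shank
- stop_face (a point): point of the fixed stop's face on the axis of the rests (cradle x +80, 45 mm high); axes as the cradle's. The stop is an upright board 12 mm thick, 56 mm wide, its top 47 mm above the table
- pad_face (a point): point of the sprung pad's cork face on the axis of the rests (cradle x -72 when free); the pad is 56 mm wide and reaches from 15 to 67 mm above the table; axes as the cradle's
- pad (a joint): travel of the sprung pad, m: 0 when free (152 mm between pad and stop), growing as it is pushed away from the stop (towards the cradle's -x), at most 0.020; 0.008 with the baluster in place. The spring pushes with about 3 N at 0 and 8 N at 0.020
- finial: bystander: the shorter turned piece, 90 mm tall, same foot, shank and head diameters, standing upright; origin at the centre of its underside
- brush_jar: bystander: white ceramic jar of brushes, 72 mm diameter, about 180 mm tall with the brushes; origin at the centre of its underside
- varnish_jar: bystander: small amber glass jar, 56 mm diameter, 65 mm tall; origin at the centre of its underside
- wax_tin: bystander: flat steel tin 80 x 55 x 22 mm; origin at the centre of its underside

How it is judged:
On the way, in this order (a step that is already met when the one before it is completed fails the run):
1. the baluster is lifted off the table (height (world z) of baluster above 0.015 m and height (world z) of head above 0.03 m), for 0.1 s.
2. its foot pushes the sprung pad back (value of joint pad above 0.006 m and contact force between baluster and cradle above 0.5 N), for 0.1 s.
At the end, for the whole second after the job is handed in: The baluster lies at rest and released in the cradle, foot towards the sprung pad: foot centre and head centre each within 4 mm of their places along and across the cradle and within 3.5 mm of the axis height 45 mm, with the pad pushed back more than 4 mm (x of baluster in the frame of cradle between -0.084 and -0.076 m and y of baluster in the frame of cradle between -0.004 and 0.004 m and z of baluster in the frame of cradle between 0.0415 and 0.0485 m and x of head in the frame of cradle between 0.076 and 0.084 m and y of head in the frame of cradle between -0.004 and 0.004 m and z of head in the frame of cradle between 0.0415 and 0.0485 m and value of joint pad above 0.004 m and contact force between baluster and the fingers below 0.05 N and linear speed of baluster below 0.02 m/s and angular speed of baluster below 0.2 rad/s); the robot touches nothing.
It fails at once if the finial was disturbed (moved more than 30 mm or tipped) (distance of finial from where it was at the start of the episode above 0.03 m or angle between finial's own z axis and vertical above 0.4 rad).
It fails at once if the brush jar was disturbed (moved more than 30 mm or tipped) (distance of brush_jar from where it was at the start of the episode above 0.03 m or angle between brush_jar's own z axis and vertical above 0.4 rad).
It fails at once if the varnish jar was disturbed (moved more than 30 mm or tipped) (distance of varnish_jar from where it was at the start of the episode above 0.03 m or angle between varnish_jar's own z axis and vertical above 0.4 rad).
It fails at once if the wax tin was disturbed (moved more than 30 mm or tipped) (distance of wax_tin from where it was at the start of the episode above 0.03 m or angle between wax_tin's own z axis and vertical above 0.4 rad).
It fails at once if the baluster was forced: more than 60 N between it and the cradle (contact force between baluster and cradle above 60 N).
It also fails if it takes over 48 s, if anything falls off the work surface, if the arm or the gripper's body presses on something with over 40 N, if the wrist force passes 120 N, or if a joint passes its speed limit or range.

## Robot

A 6-joint arm with a two-finger parallel gripper is mounted at the origin on the work surface. World frame = base frame: x ahead of the robot, y to its left, z up, the work surface at z = 0. Lengths are in m, angles in rad, forces in N, time in s.
With the tool pointing down it reaches from about 0.325 to 0.85 m from the base axis. Payload 15.5 kg.
Tool frame: the origin (TCP) lies at the very end of the fingers, on their centre line; the grasp point (between the pads) lies 19 mm behind it; z points along the fingers, y is the direction in which the jaws open and shut (so a half turn about z gives the same grasp; the last joint's range is limited). The gripper opens to 91 mm and grips with 3 to 60 N. Pads are 32 mm wide; open, the fingers measure 118 mm over their backs; the gripper's body (76 mm by 178 mm) begins 60 mm behind the grasp point.
Start: joints at [-1.405, 0.494, 1.345, -0, 1.302, -0.096], TCP at [0.162, -0.604, 0.214] pointing down, gripper open.
Joint ranges: [-2.91, 2.91], [-0.82, 2.16], [0.22, 2.67], [-1.22, 4.37], [0.12, 2.79], [-3.08, 3.08]. Speed limits (rad/s): [1.89, 1.89, 2.57, 3.01, 3.01, 3.01].

## Interface

Orientations are given as a rotation vector (axis times angle).
In Python, from station import monitor, cams, ticket, recognise, silhouettes gives the robot as it stands.
- The arm moves only by the tool servo_tool, never from a script. Its argument "steps" is a list of rows, each an object of numbers: "x", "y", "z": the shift along the tool's x, y, z in mm; "yaw": the turn about the tool's z in rad; "hand": the opening in per cent of the stroke, from 0 (shut) to 100 (fully open). A call has 1 to 5 rows; each row shifts and turns the commanded pose from where the row before left it, along the tool's axes as they then stand; what a row does not reach is not made up. A row lasts 1/12 s, in which the tool goes at most 41.7 mm and 7.16 degrees, less where a joint would pass 70% of its speed; a pose out of reach is approached as far as the arm can. A call is refused whole if a number of a shift passes 41.7 or a number of a turn 0.125, either way. A call with a gripper value outside its range is refused whole. The fingers move at their own pace and stop on an object; "newtons" is the grip in N (left out, the last holds). Time passes only in rows, so rows that do not move let the fingers close. It gives the time, the measured TCP pose, the force and the opening at its end, in the units of the state.
- monitor.read_state(): the state, without advancing time (a new reading comes with each control period).
- cams.read_camera(name): name is "scene" or "top" or "wrist"; returns (picture, depth): 384x512x3 uint8, blue, green, red; 384x512 float32, m along the optical axis (not along the pixel's ray), 0 where there is no reading.
- cams.calibration(name): a dict with "fx", "fy", "cx", "cy" (pixels), "world_to_cam" (4x4, takes a point from world to camera coordinates). Camera axes: x right, y down, z forward; pixel columns grow to the right and rows downward; lengths in m; the calibration is good to about 2 mm. A picture is of the moment at which its call begins: read the wrist's pose just before it. calibration takes no time and is no camera call; for the wrist camera it gives the pose at the moment of the call.
- ticket.job_done(): hands the job in, once; it reports no verdict.
Trained networks look in the newest picture that a camera, given by its name, has taken for a name from the list of things; names that differ only in an ending like _2 or _b are one class to them, and where a whole thing is asked for, a point or a joint stands for the part that bears it (a point fixed in the world has none). Each returns a list of dicts, best first, with "score" (0 to 1); they miss things now and then, are a little off and sometimes report something else, mostly with a low value. They report only what shows in the picture. A call takes as long as a camera call.
- recognise(camera, thing): "rect" ([centre column, centre row, width, height] in pixels, round what is visible of it).
- silhouettes(camera, thing): "mask" (384x512 bool, what is visible of it) and "rect" ([centre column, centre row, width, height] in pixels, round what is visible of it).
The state is a dict: "t": time; "joints": joint angles; "qd": joint speeds; "effort": joint torques, N m; "tool_pos": TCP position; "tool_rot": TCP orientation; "force": force on the tool from outside, world axes, zero at the start; "moment": the same for the moment, N m; "opening": finger opening in m.
Only numpy, scipy, OpenCV 4.12 (cv2) and the standard library are available. Lean on these libraries where they do the work, as an engineer would, in place of code of your own. Each camera call takes 0.05 s, during which the arm holds its last target. There are 200 camera calls.

## Working session

There is one attempt and no reset: what is moved stays moved. The work goes in short steps, Python scripts to look and compute and a tool call to move; the robot and the scene stay as the last step left them, time stands still between calls to the robot, and variables do not carry over. Pictures are saved under pics/ and viewed, on a budget of 10 in all, crops included, one or two more only if the job needs it, and the job is handed in when it is done.

Besides the shell and the picture viewer there is one more tool, called as name(argument=value, ...), one argument or row to a line, values as JSON. servo_tool: Moves the arm, as the interface text tells. Its arguments: {"type":"object","properties":{"steps":{"type":"array"},"newtons":{"type":"number"}},"required":["steps"]}

```bash
mkdir -p pics; ls; cat > h.py <<'E'
import numpy as np, cv2
from station import monitor, cams, ticket, recognise, silhouettes
def cloud(cam, mask=None, depth=None):
    c=cams.calibration(cam); T=np.linalg.inv(np.array(c["world_to_cam"]))
    v,u=np.nonzero((depth>0)&(mask if mask is not None else True))
    d=depth[v,u]
    P=np.c_[(u-c["cx"])/c["fx"]*d,(v-c["cy"])/c["fy"]*d,d]
    return P@T[:3,:3].T+T[:3,3]
E
python3 - <<'E'
from h import *
print(monitor.read_state())
ims=[]
for n in ["scene","top"]:
    p,d=cams.read_camera(n); ims.append(p)
    print(n,np.linalg.inv(np.array(cams.calibration(n)["world_to_cam"]))[:3].round(3).tolist())
    for t in ["baluster","cradle","finial","brush_jar","varnish_jar","wax_tin"]:
        for r in silhouettes(n,t)[:2]:
            if r["score"]<0.3: continue
            P=cloud(n,r["mask"],d)
            print(t,round(r["score"],2),np.round(r["rect"]).tolist(),"med",np.median(P,0).round(3),"lo",np.percentile(P,2,0).round(3),"hi",np.percentile(P,98,0).round(3))
cv2.imwrite("pics/1.png",cv2.resize(np.vstack(ims),None,fx=.78,fy=.78))
E
```

```text
pics
{'t': 0.0, 'joints': array([-1.40450947e+00,  4.94203113e-01,  1.34615233e+00,  1.98723921e-05,
        1.30248950e+00, -9.55106164e-02]), 'qd': array([ 0.00154997,  0.00060341,  0.00187091,  0.00049571, -0.00052763,
       -0.00051435]), 'effort': array([ 1.63407090e-03, -8.78828502e+01, -3.81856370e+01,  7.07295164e-02,
        5.34355617e-02, -1.29521059e-04]), 'tool_pos': array([ 0.16169922, -0.60331718,  0.21331869]), 'tool_rot': array([-3.11347589e+00, -4.09885477e-01,  3.95070997e-05]), 'force': array([-0.30908276,  0.7079233 , -0.85979039]), 'moment': array([-0.00443269,  0.00888901, -0.02711447]), 'opening': 0.09119642587890035}
scene [[0.184, 0.599, -0.779, 1.354], [0.983, -0.119, 0.14, -0.205], [-0.009, -0.791, -0.611, 0.757]]
baluster 0.96 [174.0, 221.0, 24.0, 57.0] med [ 0.598 -0.294  0.081] lo [ 0.574 -0.316  0.005] hi [ 0.611 -0.273  0.161]
cradle 0.56 [334.0, 218.0, 92.0, 51.0] med [0.61  0.155 0.013] lo [0.552 0.027 0.001] hi [0.658 0.264 0.066]
finial 0.93 [250.0, 204.0, 21.0, 33.0] med [ 0.526 -0.09   0.043] lo [ 0.498 -0.112  0.002] hi [ 0.541 -0.066  0.091]

[... 671 characters left out ...]
7   0.163]
cradle 0.95 [178.0, 192.0, 90.0, 35.0] med [0.595 0.151 0.013] lo [0.544 0.032 0.008] hi [0.653 0.262 0.067]
finial 0.69 [258.0, 218.0, 17.0, 16.0] med [ 0.512 -0.084  0.088] lo [ 0.493 -0.11   0.011] hi [ 0.533 -0.062  0.093]
brush_jar 0.9 [252.0, 133.0, 24.0, 43.0] med [ 0.76  -0.072  0.066] lo [ 0.717 -0.104  0.004] hi [ 0.786 -0.041  0.181]
varnish_jar 0.74 [115.0, 139.0, 20.0, 25.0] med [0.749 0.329 0.063] lo [0.728 0.31  0.015] hi [0.776 0.358 0.069]
wax_tin 0.63 [383.0, 252.0, 30.0, 30.0] med [ 0.406 -0.469  0.022] lo [ 0.368 -0.507  0.001] hi [ 0.448 -0.432  0.026]
wax_tin 0.36 [175.0, 191.0, 86.0, 46.0] med [0.594 0.154 0.013] lo [0.543 0.032 0.007] hi [0.652 0.264 0.067]
```

View pics/1.png

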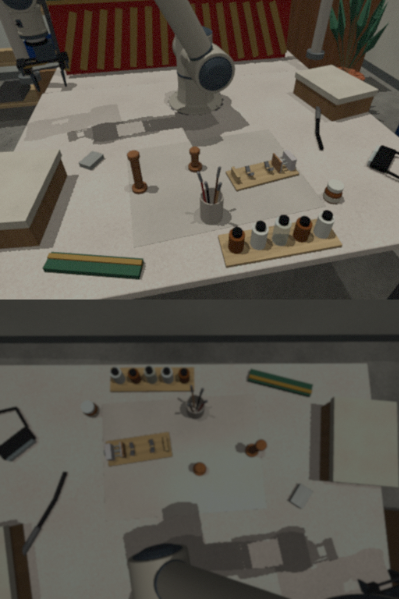

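```bash
python3 - <<'E'
from h import *
for n in ["top","scene"]:
    p,d=cams.read_camera(n)
    P=cloud(n,None,d)
    near=P[(abs(P[:,0]-.6)<.12)&(P[:,1]>-.03)&(P[:,1]<.31)]
    for lo,hi in [(.008,.017),(.03,.038),(.040,.045),(.045,.050),(.058,.072)]:
        Q=near[(near[:,2]>lo)&(near[:,2]<hi)]
        if len(Q)>5:
            r=cv2.minAreaRect(Q[:,:2].astype(np.float32)); print(n,lo,hi,len(Q),np.round(r[0],3),np.round(r[1],3),round(r[2],1), "y",np.percentile(Q[:,1],[2,50,98]).round(3))
    np.save(n+".npy",near)
    crop=p[150:240,110:240] if n=="top" else p[170:270,270:410]
    cv2.imwrite(f"pics/c_{n}.png",cv2.resize(crop,(700,480),interpolation=cv2.INTER_CUBIC))
E
```

```text
top 0.008 0.017 1939 [0.599 0.149] [0.1   0.249] 8.3 y [0.029 0.136 0.26 ]
top 0.03 0.038 98 [0.597 0.147] [0.056 0.223] 8.6 y [0.039 0.17  0.249]
top 0.04 0.045 67 [0.598 0.148] [0.057 0.225] 8.6 y [0.035 0.169 0.248]
top 0.045 0.05 112 [0.598 0.15 ] [0.055 0.229] 9.1 y [0.036 0.073 0.247]
top 0.058 0.072 246 [0.586 0.232] [0.06  0.068] 8.5 y [0.197 0.248 0.265]
scene 0.008 0.017 1468 [0.598 0.148] [0.104 0.251] 7.4 y [0.027 0.131 0.265]
scene 0.03 0.038 160 [0.598 0.148] [0.059 0.231] 7.7 y [0.033 0.166 0.262]
scene 0.04 0.045 103 [0.599 0.149] [0.059 0.23 ] 8.9 y [0.033 0.197 0.26 ]
scene 0.045 0.05 131 [0.597 0.148] [0.059 0.229] 8.2 y [0.033 0.195 0.26 ]
scene 0.058 0.072 214 [0.585 0.229] [0.062 0.067] 8.9 y [0.194 0.243 0.264]
```

Top view: baluster head at (262,445) in the stacked picture, cradle at (140,447) with its white spring housing on the left (+y), finial at (200,468), brush jar at (195,400). The cradle origin comes out at about (0.602, 0.127), with its x axis at -81.6° in world.

The tool can't tilt, so I'll tip the baluster by pivoting it in a light grip. First I'll turn and approach.

servo_tool(
  steps=[
    {"yaw": -0.12},
    {"yaw": -0.12},
    {"yaw": -0.12},
    {"yaw": -0.12},
    {"yaw": -0.12},
  ],
)

```text
schema error: expected keys x, y, z, yaw, hand
```

servo_tool(
  steps=[
    {"yaw": -0.12},
    {"yaw": -0.12},
    {"yaw": -0.12},
    {"yaw": -0.12},
    {"yaw": -0.12},
  ],
)

```text
schema error: expected keys x, y, z, yaw, hand
```

servo_tool(
  steps=[
    {"yaw": -0.12},
    {"yaw": -0.12},
    {"yaw": -0.015},
    {"x": 17,"y": 33},
    {"x": 17,"y": 33},
  ],
)

```text
schema error: expected keys x, y, z, yaw, hand
```

servo_tool(
  steps=[
    {"x": 17,"y": 33,"z": -5},
    {"x": 17,"y": 33,"z": -5},
    {"x": 17,"y": 33},
    {"x": 17,"y": 33},
    {"x": 17,"y": 33},
  ],
)

```text
schema error: expected keys x, y, z, yaw, hand
```

servo_tool(
  steps=[
    {"x": 17,"y": 33},
    {"x": 17,"y": 33},
    {"x": 17,"y": 33},
    {"x": 17,"y": 33},
    {"x": 0,"y": 0},
  ],
)

```text
schema error: expected keys x, y, z, yaw, hand
```

All five keys are needed.

servo_tool(
  steps=[
    {"x": 0,"y": 0,"z": 0,"yaw": -0.12,"hand": 100},
    {"x": 0,"y": 0,"z": 0,"yaw": -0.12,"hand": 100},
    {"x": 0,"y": 0,"z": 0,"yaw": -0.12,"hand": 100},
    {"x": 0,"y": 0,"z": 0,"yaw": -0.12,"hand": 100},
    {"x": 0,"y": 0,"z": 0,"yaw": -0.12,"hand": 100},
  ],
)

```text
t: 1.22
tool_pos: [0.1618, -0.6037, 0.2139]
tool_rot: [2.85, 1.321, -0.0]
force: [0.9, 1.5, 0.3]
opening: 0.0914
```

servo_tool(
  steps=[
    {"x": 0,"y": 0,"z": 0,"yaw": -0.12,"hand": 100},
    {"x": 0,"y": 0,"z": 0,"yaw": -0.12,"hand": 100},
    {"x": 0,"y": 0,"z": 0,"yaw": -0.12,"hand": 100},
    {"x": 0,"y": 0,"z": 0,"yaw": -0.12,"hand": 100},
    {"x": 0,"y": 0,"z": 0,"yaw": -0.12,"hand": 100},
  ],
)

```text
t: 1.63
tool_pos: [0.1618, -0.6037, 0.2139]
tool_rot: [2.333, 2.104, 0.0]
force: [0.3, -0.2, 0.2]
opening: 0.0908
```

servo_tool(
  steps=[
    {"x": 0,"y": 0,"z": 0,"yaw": -0.12,"hand": 100},
    {"x": 0,"y": 0,"z": 0,"yaw": -0.12,"hand": 100},
    {"x": 0,"y": 0,"z": 0,"yaw": -0.015,"hand": 100},
    {"x": 17,"y": 33,"z": 0,"yaw": 0,"hand": 100},
    {"x": 17,"y": 33,"z": 0,"yaw": 0,"hand": 100},
  ],
)

```text
t: 2.05
tool_pos: [0.2217, -0.5607, 0.2137]
tool_rot: [2.061, 2.371, -0.0]
force: [0.9, -0.8, 0.0]
opening: 0.0912
```

servo_tool(
  steps=[
    {"x": 17,"y": 33,"z": -5,"yaw": 0,"hand": 100},
    {"x": 17,"y": 33,"z": -5,"yaw": 0,"hand": 100},
    {"x": 17,"y": 33,"z": 0,"yaw": 0,"hand": 100},
    {"x": 17,"y": 33,"z": 0,"yaw": 0,"hand": 100},
    {"x": 17,"y": 33,"z": 0,"yaw": 0,"hand": 100},
  ],
)

```text
t: 2.47
tool_pos: [0.3743, -0.4512, 0.2242]
tool_rot: [2.058, 2.373, -0.0]
force: [0.7, -0.6, -0.2]
opening: 0.0916
```

servo_tool(
  steps=[
    {"x": 17,"y": 33,"z": 0,"yaw": 0,"hand": 100},
    {"x": 17,"y": 33,"z": 0,"yaw": 0,"hand": 100},
    {"x": 17,"y": 33,"z": 0,"yaw": 0,"hand": 100},
    {"x": 0,"y": 0,"z": 0,"yaw": 0,"hand": 100},
    {"x": 0,"y": 0,"z": 0,"yaw": 0,"hand": 100},
  ],
)

```text
t: 2.88
tool_pos: [0.4649, -0.3862, 0.2238]
tool_rot: [-2.054, -2.377, -0.0]
force: [-0.8, -1.1, 0.2]
opening: 0.0913
```

```bash
cat >> h.py <<'E'
from scipy.spatial.transform import Rotation as Ro
def pose():
    s=monitor.read_state(); R=Ro.from_rotvec(s["tool_rot"]).as_matrix()
    return np.array(s["tool_pos"]),R,s
def seg(cam,t,d,**k):
    r=silhouettes(cam,t)
    return [(x["score"],x["mask"],x["rect"],cloud(cam,x["mask"],d)) for x in r if x["score"]>.3]
def crad():  # cradle x,y axes in world
    a=np.deg2rad(-81.6); return np.array([.6017,.127]),np.array([np.cos(a),np.sin(a)]),np.array([-np.sin(a),np.cos(a)])
E
python3 - <<'E'
from h import *
p,R,s=pose(); print(s["t"],p.round(4),R.round(3).tolist(),s["force"].round(2))
im,d=cams.read_camera("wrist"); c=cams.calibration("wrist"); print(np.linalg.inv(c["world_to_cam"])[:3].round(3).tolist())
for sc,m,r,P in seg("wrist","baluster",d):
    Q=P[P[:,2]>.155]; print(sc,np.round(r),P.min(0),P.max(0))
    if len(Q)>10: print("top",cv2.minEnclosingCircle((Q[:,:2]*1000).astype(np.float32)),Q.mean(0))
cv2.imwrite("pics/2.png",im)
E
```

```text
2.8833 [ 0.4649 -0.3862  0.2238] [[-0.145, 0.989, 0.0], [0.989, 0.145, 0.0], [0.0, 0.0, -1.0]] [-0.83 -1.07  0.22]
[[0.99, 0.139, 0.039, 0.452], [0.145, -0.954, -0.264, -0.314], [0.0, 0.266, -0.964, 0.393]]
0.56 [381. 115. 101.  48.] [ 0.55469264 -0.32432463 -0.00158897] [ 0.69887273 -0.26879417  0.16149056]
top ((581.3179931640625, -297.2139587402344), 19.851329803466797) [ 0.5800149  -0.29677629  0.15865061]
```

View pics/2.png

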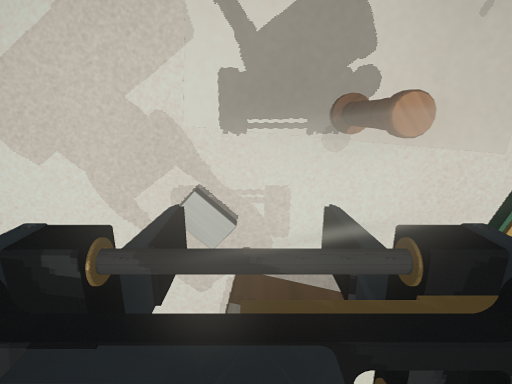

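The wrist picture shows the baluster's head at (412,113) and foot at (350,113), clear of everything else. The head centre is at (0.581, -0.297). Next I go over it, descend and close lightly on the head.

servo_tool(
  steps=[
    {"x": 17.8,"y": 32,"z": 0,"yaw": 0,"hand": 100},
    {"x": 17.8,"y": 32,"z": 0,"yaw": 0,"hand": 100},
    {"x": 17.8,"y": 32,"z": 0,"yaw": 0,"hand": 100},
    {"x": 17.8,"y": 32,"z": 0,"yaw": 0,"hand": 100},
    {"x": 0,"y": 0,"z": 0,"yaw": 0,"hand": 100},
  ],
)

```text
t: 3.4
tool_pos: [0.5831, -0.2959, 0.2238]
tool_rot: [2.053, 2.377, 0.003]
force: [-0.1, -0.1, 0.3]
opening: 0.0909
```

servo_tool(
  steps=[
    {"x": 0,"y": 0,"z": 0,"yaw": 0,"hand": 100},
    {"x": 0,"y": 0,"z": 30,"yaw": 0,"hand": 100},
    {"x": 0,"y": 0,"z": 30,"yaw": 0,"hand": 100},
    {"x": 0,"y": 0,"z": 20,"yaw": 0,"hand": 100},
    {"x": 0,"y": 0,"z": 14,"yaw": 0,"hand": 100},
  ],
)

```text
t: 3.82
tool_pos: [0.5773, -0.2997, 0.1277]
tool_rot: [-2.056, -2.372, 0.001]
force: [-0.2, 0.1, -0.2]
opening: 0.0912
```

servo_tool(
  steps=[
    {"x": 0,"y": 0,"z": 0,"yaw": 0,"hand": 60},
    {"x": 0,"y": 0,"z": 0,"yaw": 0,"hand": 50},
    {"x": 0,"y": 0,"z": 0,"yaw": 0,"hand": 30},
    {"x": 0,"y": 0,"z": 0,"yaw": 0,"hand": 20},
    {"x": 0,"y": 0,"z": 0,"yaw": 0,"hand": 0},
  ],
  newtons=5,
)

```text
t: 4.23
tool_pos: [0.5801, -0.2991, 0.1311]
tool_rot: [2.053, 2.376, 0.0]
force: [-0.5, -0.4, -0.5]
opening: 0.0608
```

servo_tool(
  steps=[
    {"x": 0,"y": 0,"z": 0,"yaw": 0,"hand": 0},
    {"x": 0,"y": 0,"z": 0,"yaw": 0,"hand": 0},
    {"x": 0,"y": 0,"z": 0,"yaw": 0,"hand": 0},
  ],
  newtons=5,
)

```text
t: 4.48
tool_pos: [0.58, -0.2985, 0.1302]
tool_rot: [2.053, 2.377, 0.0]
force: [0.6, -0.4, -0.0]
opening: 0.041
```

servo_tool(
  steps=[
    {"x": 0,"y": 0,"z": 0,"yaw": 0,"hand": 0},
    {"x": 0,"y": 0,"z": 0,"yaw": 0,"hand": 0},
    {"x": -7,"y": 0,"z": -0.6,"yaw": 0,"hand": 0},
    {"x": -7,"y": 0,"z": -0.6,"yaw": 0,"hand": 0},
    {"x": -6,"y": 0,"z": -0.2,"yaw": 0,"hand": 0},
  ],
  newtons=4,
)

```text
t: 4.9
tool_pos: [0.5828, -0.3192, 0.1314]
tool_rot: [2.053, 2.377, -0.0]
force: [1.2, 0.5, 0.3]
opening: 0.0396
```

servo_tool(
  steps=[
    {"x": -7,"y": 0,"z": 0,"yaw": 0,"hand": 0},
    {"x": -7,"y": 0,"z": 0.1,"yaw": 0,"hand": 0},
    {"x": -6,"y": 0,"z": 0.2,"yaw": 0,"hand": 0},
    {"x": -10,"y": 0,"z": 1.3,"yaw": 0,"hand": 0},
    {"x": -10,"y": 0,"z": 1.7,"yaw": 0,"hand": 0},
  ],
)

```text
t: 5.32
tool_pos: [0.5886, -0.3587, 0.1279]
tool_rot: [-2.053, -2.378, 0.0]
force: [0.4, -0.3, -1.1]
opening: 0.0399
```

```bash
python3 - <<'E'
from h import *
p,R,s=pose(); print(s["t"],p.round(4),s["force"].round(2),s["opening"])
im,d=cams.read_camera("scene")
for sc,m,r,P in seg("scene","baluster",d)[:1]: print(sc,np.round(r),P.min(0),P.max(0))
im2,_=cams.read_camera("wrist")
cv2.imwrite("pics/3.png",np.vstack([cv2.resize(im[130:290,80:280],(500,400)),cv2.resize(im2,(267,200)).repeat(1,0) if 0 else cv2.copyMakeBorder(cv2.resize(im2,(267,200)),0,0,0,233,0)]))
E
```

```text
5.3167 [ 0.5886 -0.3587  0.1279] [ 0.42 -0.27 -1.06] 0.03987949792851184
0.96 [168. 224.  29.  41.] [ 0.48510043 -0.37069395 -0.00074871] [ 0.6160173  -0.27602161  0.14308509]
```

View pics/3.png

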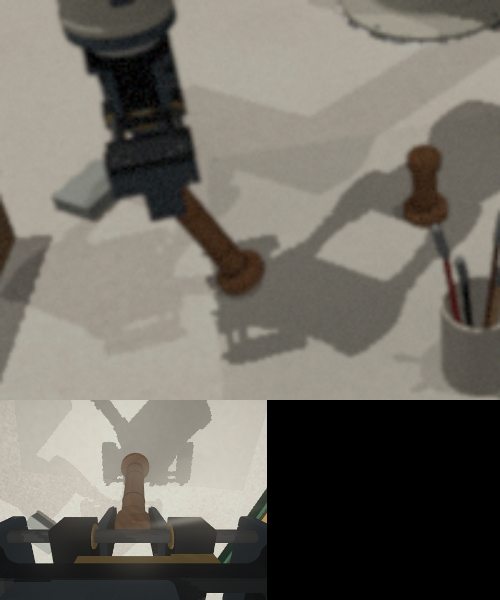

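The scene view shows the baluster tilted, foot edge on the table at (240,275), pivoting in the grip as planned. I'll continue the arc.

servo_tool(
  steps=[
    {"x": -9,"y": 0,"z": 2.5,"yaw": 0,"hand": 0},
    {"x": -9,"y": 0,"z": 3,"yaw": 0,"hand": 0},
    {"x": -9,"y": 0,"z": 3.8,"yaw": 0,"hand": 0},
    {"x": -9,"y": 0,"z": 4.2,"yaw": 0,"hand": 0},
    {"x": -8.5,"y": 0,"z": 4.8,"yaw": 0,"hand": 0},
  ],
)

```text
t: 5.88
tool_pos: [0.5953, -0.4032, 0.1094]
tool_rot: [2.053, 2.377, -0.0]
force: [0.2, -0.8, 2.4]
opening: 0.0393
```

servo_tool(
  steps=[
    {"x": -8.5,"y": 0,"z": 5.3,"yaw": 0,"hand": 0},
    {"x": -8,"y": 0,"z": 6,"yaw": 0,"hand": 0},
    {"x": -7.5,"y": 0,"z": 6.4,"yaw": 0,"hand": 0},
    {"x": -7,"y": 0,"z": 7,"yaw": 0,"hand": 0},
    {"x": -6.7,"y": 0,"z": 7.2,"yaw": 0,"hand": 0},
  ],
)

```text
t: 6.3
tool_pos: [0.6004, -0.4397, 0.0768]
tool_rot: [-2.053, -2.377, -0.0]
force: [0.5, -0.3, -0.3]
opening: 0.0397
```

servo_tool(
  steps=[
    {"x": -6,"y": 0,"z": 8,"yaw": 0,"hand": 0},
    {"x": -5.9,"y": 0,"z": 8,"yaw": 0,"hand": 0},
    {"x": -5,"y": 0,"z": 8.5,"yaw": 0,"hand": 0},
    {"x": -4.5,"y": 0,"z": 8.8,"yaw": 0,"hand": 0},
    {"x": 0,"y": 0,"z": 0,"yaw": 0,"hand": 0},
  ],
)

```text
t: 6.72
tool_pos: [0.6028, -0.4604, 0.042]
tool_rot: [-2.052, -2.375, 0.0]
force: [0.4, -0.1, -1.5]
opening: 0.04
```

```bash
python3 - <<'E'
from h import *
p,R,s=pose(); print(s["t"],p.round(4),s["force"].round(2),s["opening"])
im,d=cams.read_camera("scene")
for sc,m,r,P in seg("scene","baluster",d)[:1]: print(sc,np.round(r),np.percentile(P,3,0),np.percentile(P,97,0))
im2,_=cams.read_camera("wrist")
cv2.imwrite("pics/4.png",np.vstack([cv2.resize(im[130:290,80:280],(500,400)),cv2.copyMakeBorder(cv2.resize(im2,(267,200)),0,0,0,233,0)]))
E
```

```text
6.7167 [ 0.6028 -0.4604  0.042 ] [ 0.36 -0.09 -1.51] 0.03999294170550552
0.78 [145. 236.  55.  23.] [ 0.5826596  -0.43090456  0.0207971 ] [ 0.61597535 -0.3111527   0.06946001]
```

View pics/4.png

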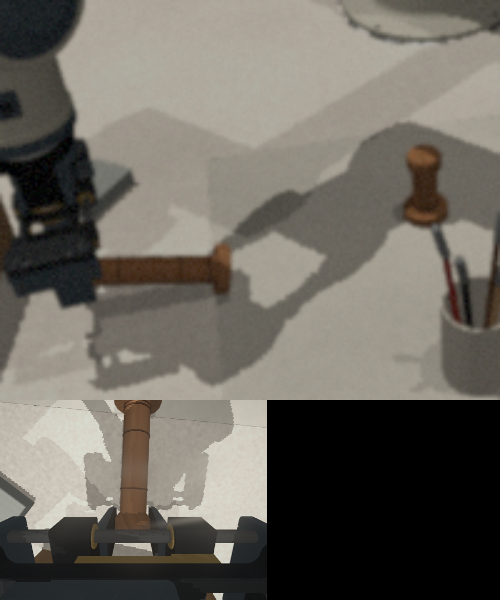

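```bash
cat >> h.py <<'E'
def shankfit(cam="scene"):
    im,d=cams.read_camera(cam); r=seg(cam,"baluster",d)
    sc,m,rc,P=r[0]; P=P[P[:,2]>.004]
    # fit cylinder r=15 axis via least squares on shank points
    from scipy.optimize import least_squares
    c0=np.median(P,0); P=P[np.linalg.norm(P-c0,axis=1)<.055]
    def res(q):
        a=np.array([q[2],-1,q[3]]);a/=np.linalg.norm(a); v=P-np.array([q[0],c0[1],q[1]])
        return np.linalg.norm(v-np.outer(v@a,a),axis=1)-.015
    o=least_squares(res,[c0[0]-.008,c0[2]-.01,.14,0],loss="soft_l1",f_scale=.002)
    return sc,c0,o.x,np.abs(o.fun).mean(),im,d,m
E
python3 - <<'E'
from h import *
for n in("scene","wrist"):
    sc,c0,q,e,im,d,m=shankfit(n); print(n,sc,c0.round(3),q.round(4),"pitch head-up deg",np.rad2deg(np.arctan(q[3])),e)
E
```

```text
scene 0.69 [ 0.606 -0.369  0.051] [0.5952 0.0415 0.0768 0.2668] pitch head-up deg 14.935961359399602 0.00199049609900137
wrist 0.58 [ 0.595 -0.391  0.059] [0.5956 0.0459 0.1033 0.2876] pitch head-up deg 16.04419965856231 0.0004293629303364136
```

servo_tool(
  steps=[
    {"x": -4,"y": 0,"z": 9,"yaw": 0,"hand": 0},
    {"x": -3.5,"y": 0,"z": 9,"yaw": 0,"hand": 0},
    {"x": -2.5,"y": 0,"z": 9,"yaw": 0,"hand": 0},
    {"x": -1.5,"y": 0,"z": 7,"yaw": 0,"hand": 0},
    {"x": -0.5,"y": 0,"z": 3.5,"yaw": 0,"hand": 0},
  ],
)

```text
t: 7.48
tool_pos: [0.6047, -0.4721, 0.0049]
tool_rot: [-2.053, -2.376, 0.0]
force: [-0.7, -0.0, 0.3]
opening: 0.0401
```

servo_tool(
  steps=[
    {"x": 0,"y": 0,"z": 0,"yaw": 0,"hand": 0},
    {"x": 0,"y": 0,"z": 0,"yaw": 0,"hand": 0},
    {"x": 0,"y": 0,"z": 0,"yaw": 0,"hand": 47},
    {"x": 0,"y": 0,"z": 0,"yaw": 0,"hand": 50},
    {"x": 0,"y": 0,"z": 0,"yaw": 0,"hand": 60},
  ],
)

```text
t: 7.9
tool_pos: [0.6056, -0.4723, 0.0076]
tool_rot: [2.053, 2.377, -0.0]
force: [0.1, -0.7, -0.6]
opening: 0.0496
```

servo_tool(
  steps=[
    {"x": 0,"y": 0,"z": 0,"yaw": 0,"hand": 75},
    {"x": 0,"y": 0,"z": -10,"yaw": 0,"hand": 90},
    {"x": 0,"y": 0,"z": -40,"yaw": 0,"hand": 100},
    {"x": 0,"y": 0,"z": -40,"yaw": 0,"hand": 100},
    {"x": 0,"y": 0,"z": -30,"yaw": 0,"hand": 100},
  ],
)

```text
t: 8.32
tool_pos: [0.6059, -0.4726, 0.1311]
tool_rot: [2.052, 2.376, -0.0]
force: [-0.6, 0.1, 0.7]
opening: 0.0828
```

```bash
python3 - <<'E'
from h import *
p,R,s=pose(); print(s["t"],p.round(4),s["force"].round(2),s["opening"])
sc,c0,q,e,im,d,m=shankfit("wrist"); print(sc,c0.round(3),q.round(4),e)
sc,c0,q,e,im2,d2,m2=shankfit("scene"); print(sc,c0.round(3),q.round(4),e)
for n,dd,mm in(("wrist",d,m),("scene",d2,m2)):
    P=cloud(n,mm,dd);P=P[P[:,2]>.006]; x,a,_=crad(); t=P[:,:2]@a; print(n,"along",np.percentile(t,[1,99]).round(4),"high",P[P[:,2]>.042].mean(0).round(3))
cv2.imwrite("pics/5.png",im)
E
```

```text
8.3167 [ 0.6059 -0.4726  0.1311] [-0.56  0.1   0.72] 0.08280721296112824
0.67 [ 0.595 -0.384  0.039] [ 0.5938  0.0267  0.115  -0.0749] 0.002162557000913819
0.6 [ 0.605 -0.399  0.034] [ 0.5944  0.0235  0.1168 -0.0483] 0.0011672519046555332
wrist along [0.4064 0.561 ] high [ 0.585 -0.331  0.048]
scene along [0.4047 0.5627] high [ 0.594 -0.334  0.049]
```

View pics/5.png

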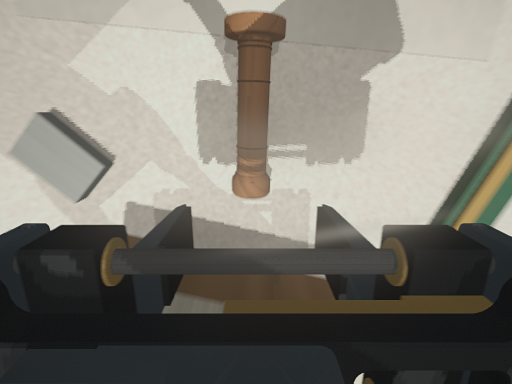

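The baluster lies on the table from (255,25) at the foot to (250,185) at the head, with its axis nearly along tool x. I regrip at the centre of gravity (74 mm from the foot): x +77.7, z +126.

servo_tool(
  steps=[
    {"x": 26,"y": 0,"z": 0,"yaw": 0,"hand": 100},
    {"x": 26,"y": 0,"z": 0,"yaw": 0,"hand": 100},
    {"x": 25.7,"y": 0,"z": 30,"yaw": 0,"hand": 100},
    {"x": 0,"y": 0,"z": 36,"yaw": 0,"hand": 100},
    {"x": 0,"y": 0,"z": 36,"yaw": 0,"hand": 100},
  ],
)

```text
t: 8.93
tool_pos: [0.5938, -0.3935, 0.024]
tool_rot: [-2.052, -2.379, -0.0]
force: [0.8, -1.4, -0.2]
opening: 0.0908
```

servo_tool(
  steps=[
    {"x": 0,"y": 0,"z": 16,"yaw": 0,"hand": 100},
    {"x": 0,"y": 0,"z": 7.5,"yaw": 0,"hand": 80},
    {"x": 0,"y": 0,"z": 0,"yaw": 0,"hand": 60},
    {"x": 0,"y": 0,"z": 0,"yaw": 0,"hand": 40},
    {"x": 0,"y": 0,"z": 0,"yaw": 0,"hand": 20},
  ],
)

```text
t: 9.35
tool_pos: [0.5937, -0.3951, 0.0012]
tool_rot: [-2.053, -2.377, 0.0]
force: [-0.7, 0.2, 1.0]
opening: 0.0674
```

servo_tool(
  steps=[
    {"x": 0,"y": 0,"z": 0,"yaw": 0,"hand": 0},
    {"x": 0,"y": 0,"z": 0,"yaw": 0,"hand": 0},
    {"x": 0,"y": 0,"z": 0,"yaw": 0,"hand": 0},
    {"x": 0,"y": 0,"z": 0,"yaw": 0,"hand": 0},
    {"x": 0,"y": 0,"z": 0,"yaw": 0,"hand": 0},
  ],
  newtons=12,
)

```text
t: 9.77
tool_pos: [0.594, -0.3953, 0.0015]
tool_rot: [-2.054, -2.377, 0.0]
force: [0.5, 0.2, 0.7]
opening: 0.0341
```

servo_tool(
  steps=[
    {"x": 0,"y": 0,"z": 0,"yaw": 0,"hand": 0},
    {"x": 0,"y": 0,"z": 0,"yaw": 0,"hand": 0},
    {"x": 0,"y": 0,"z": -10,"yaw": 0,"hand": 0},
    {"x": 0,"y": 0,"z": -20,"yaw": 0,"hand": 0},
    {"x": 0,"y": 0,"z": -20,"yaw": 0,"hand": 0},
  ],
  newtons=12,
)

```text
t: 10.18
tool_pos: [0.5936, -0.3949, 0.052]
tool_rot: [-2.052, -2.376, 0.0]
force: [0.1, -0.3, -1.4]
opening: 0.0299
```

```bash
python3 - <<'E'
from h import *
p,R,s=pose(); print(s["t"],p.round(4),s["force"].round(2),s["opening"])
x,a,_=crad()
for n in("wrist","scene"):
    sc,c0,q,e,im,d,m=shankfit(n); print(n,sc,c0.round(3),q.round(4),e)
    P=cloud(n,m,d);P=P[P[:,2]>.012]; t=P[:,:2]@a; print("along rel tcp",(np.percentile(t,[1,99])-p[:2]@a).round(4))
    if n=="wrist": cv2.imwrite("pics/6.png",im)
E
```

```text
10.1833 [ 0.5936 -0.3949  0.052 ] [ 0.14 -0.26 -1.36] 0.029876450547884088
wrist 0.71 [ 0.59  -0.352  0.092] [ 0.5888  0.0836  0.1329 -0.3003] 0.0032296315261831168
along rel tcp [-0.0722  0.0326]
scene 0.78 [ 0.609 -0.362  0.088] [ 0.5875  0.0756 -0.2349 -0.374 ] 0.003398646176164103
along rel tcp [-0.0714  0.0874]
```

View pics/6.png

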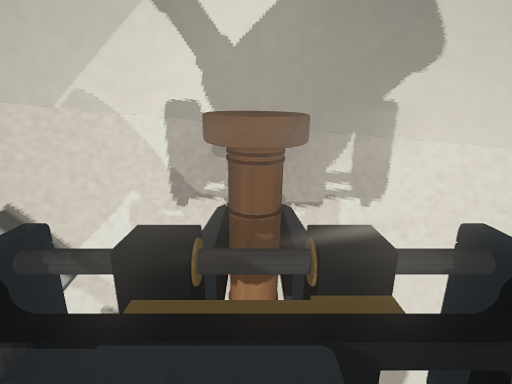

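```bash
python3 - <<'E'
from h import *
p,R,s=pose(); x0,a,b=crad()
for n in("wrist","scene","top"):
    im,d=cams.read_camera(n); P=cloud(n,None,d); v=P[:,:2]-p[:2]; t=v@a; w=v@b
    for lo,hi in((-.078,-.060),(-.055,-.045),(-.045,-.035),(-.035,-.025),(.02,.03),(.03,.04),(.04,.055),(.068,.09)):
        k=(t>lo)&(t<hi)&(abs(w)<.03)&(P[:,2]>.02)&(P[:,2]<.14)
        if k.sum()>8: print(n,lo,hi,k.sum(),"topz",np.percentile(P[k,2],95).round(4),"t",np.percentile(t[k],[1,99]).round(4),"w",np.percentile(w[k],[2,98]).round(4))
E
```

```text
wrist -0.078 -0.06 3673 topz 0.1025 t [-0.0751 -0.0602] w [-0.0242  0.0238]
wrist -0.055 -0.045 1099 topz 0.0902 t [-0.0549 -0.0451] w [-0.0143  0.0134]
wrist -0.045 -0.035 1639 topz 0.1393 t [-0.0448 -0.0352] w [-0.0284  0.0286]
wrist -0.035 -0.025 1080 topz 0.1388 t [-0.0349 -0.0251] w [-0.0186  0.0162]
wrist 0.02 0.03 651 topz 0.0862 t [0.0201 0.0299] w [-0.0149  0.0124]
wrist 0.03 0.04 107 topz 0.0824 t [0.0301 0.0363] w [-0.0172  0.0135]
scene -0.078 -0.06 123 topz 0.1036 t [-0.0745 -0.06  ] w [-0.0115  0.0289]
scene -0.055 -0.045 47 topz 0.0908 t [-0.0549 -0.0452] w [-0.0061  0.017 ]
scene -0.045 -0.035 50 topz 0.0916 t [-0.0449 -0.035 ] w [-0.0182  0.0169]
scene -0.035 -0.025 16 topz 0.1359 t [-0.0348 -0.0274] w [-0.019   0.0162]
scene 0.03 0.04 9 topz 0.138 t [0.0305 0.0398] w [-0.0192  0.0147]
scene 0.04 0.055 27 topz 0.0868 t [0.0429 0.0549] w [-0.0015  0.016 ]
scene 0.068 0.09 123 topz 0.0896 t [0.0682 0.0858] w [-0.0088  0.0201]
top -0.078 -0.06 168 topz 0.1035 t [-0.0771 -0.061 ] w [-0.0212  0.0278]
top -0.055 -0.045 35 topz 0.0921 t [-0.0549 -0.0453] w [-0.0105  0.0154]
top -0.045 -0.035 37 topz 0.1384 t [-0.0448 -0.0356] w [-0.0111  0.0254]
top -0.035 -0.025 28 topz 0.0913 t [-0.035  -0.0258] w [-0.0067  0.016 ]
```

Held with about 2.6° head-down; the foot face is 74.5 mm behind the TCP and the axis 20.7 mm above it. I'll raise it and carry it to just in front of the cradle, then look.

servo_tool(
  steps=[
    {"x": 0,"y": 0,"z": -20,"yaw": 0,"hand": 0},
    {"x": 0,"y": 0,"z": -38,"yaw": 0,"hand": 0},
    {"x": 10,"y": 1.8,"z": -20,"yaw": 0,"hand": 0},
    {"x": 25,"y": 4.2,"z": 0,"yaw": 0,"hand": 0},
    {"x": 35,"y": 6,"z": 0,"yaw": 0,"hand": 0},
  ],
  newtons=20,
)

```text
t: 10.95
tool_pos: [0.596, -0.3259, 0.1302]
tool_rot: [2.055, 2.373, -0.0]
force: [-0.0, 1.4, -1.1]
opening: 0.0296
```

servo_tool(
  steps=[
    {"x": 35,"y": 6,"z": 0,"yaw": 0,"hand": 0},
    {"x": 35,"y": 6,"z": 0,"yaw": 0,"hand": 0},
    {"x": 35,"y": 6,"z": 0,"yaw": 0,"hand": 0},
    {"x": 35,"y": 6,"z": 0,"yaw": 0,"hand": 0},
    {"x": 35,"y": 6,"z": 0,"yaw": 0,"hand": 0},
  ],
)

```text
t: 11.37
tool_pos: [0.5993, -0.145, 0.1287]
tool_rot: [-2.053, -2.376, 0.001]
force: [0.9, 0.4, -1.8]
opening: 0.03
```

servo_tool(
  steps=[
    {"x": 35,"y": 6,"z": 0,"yaw": 0,"hand": 0},
    {"x": 35,"y": 6,"z": 0,"yaw": 0,"hand": 0},
    {"x": 35,"y": 6,"z": 0,"yaw": 0,"hand": 0},
    {"x": 35,"y": 6,"z": 0,"yaw": 0,"hand": 0},
    {"x": 35,"y": 6,"z": 0,"yaw": 0,"hand": 0},
  ],
)

```text
t: 11.78
tool_pos: [0.6035, 0.0324, 0.1288]
tool_rot: [-2.053, -2.377, 0.001]
force: [0.6, -0.6, -1.6]
opening: 0.0298
```

servo_tool(
  steps=[
    {"x": 30,"y": 6,"z": 0,"yaw": 0,"hand": 0},
    {"x": 20,"y": 5.8,"z": 0,"yaw": 0,"hand": 0},
    {"x": 15,"y": 0,"z": 0,"yaw": 0,"hand": 0},
    {"x": 0,"y": 0,"z": 0,"yaw": 0,"hand": 0},
    {"x": 0,"y": 0,"z": 0,"yaw": 0,"hand": 0},
  ],
)

```text
t: 12.2
tool_pos: [0.6059, 0.0968, 0.129]
tool_rot: [-2.052, -2.378, 0.001]
force: [0.5, 0.3, -0.6]
opening: 0.0299
```

```bash
python3 - <<'E'
from h import *
p,R,s=pose(); print(s["t"],p.round(4),s["force"].round(2),s["opening"])
x0,a,b=crad(); print("tcp in cradle",((p[:2]-x0)@a).round(4),((p[:2]-x0)@b).round(4))
im,d=cams.read_camera("wrist"); P=cloud("wrist",None,d); t=(P[:,:2]-x0)@a; w=(P[:,:2]-x0)@b; z=P[:,2]
k=(abs(w)<.024)&(t<-.03)&(t>-.16)&(z>.018)&(z<.075)
h,e=np.histogram(t[k],bins=np.arange(-.16,-.03,.004)); print([(round(e[i],3),int(h[i]),np.round(z[k][(t[k]>e[i])&(t[k]<e[i+1])].max(),3) if h[i] else 0) for i in range(len(h)) if h[i]])
k=(t<-.06)&(t>-.16)&(z>.04)&(z<.069)&(abs(w)<.06); r=cv2.minAreaRect(P[k,:2].astype(np.float32)); print("hous+pad rect",r,"w",np.percentile(w[k],[1,99]),"t",np.percentile(t[k],[1,99]))
k=(t>-.16)&(t<-.03)&(z>.008)&(z<.016)&(abs(w)<.08); print("board w",np.percentile(w[k],[1,99]),"t",np.percentile(t[k],[.5,99]))
f=(z>.10)&(z<.2)&(t>-.07)&(t<-.02)&(abs(w)<.03); print("foot face t",np.percentile(t[f],[.5,2]),"topz",np.percentile(z[f&(t<-.035)],95))
cv2.imwrite("pics/7.png",im)
E
```

```text
12.2 [0.6059 0.0968 0.129 ] [ 0.46  0.32 -0.63] 0.029878435814306433
tcp in cradle 0.0305 -0.0003
[(np.float64(-0.128), 1, np.float64(0.061)), (np.float64(-0.124), 369, np.float64(0.065)), (np.float64(-0.12), 1290, np.float64(0.065)), (np.float64(-0.116), 90, np.float64(0.062)), (np.float64(-0.108), 122, np.float64(0.051)), (np.float64(-0.104), 156, np.float64(0.051)), (np.float64(-0.1), 141, np.float64(0.052)), (np.float64(-0.096), 146, np.float64(0.051)), (np.float64(-0.092), 139, np.float64(0.051)), (np.float64(-0.088), 125, np.float64(0.051)), (np.float64(-0.084), 123, np.float64(0.067)), (np.float64(-0.08), 340, np.float64(0.068)), (np.float64(-0.076), 328, np.float64(0.068)), (np.float64(-0.072), 448, np.float64(0.067)), (np.float64(-0.052), 204, np.float64(0.043)), (np.float64(-0.048), 204, np.float64(0.043))]
hous+pad rect ((0.5839336514472961, 0.22298400104045868), (0.05983778461813927, 0.05303529277443886), 8.024948120117188) w [-0.03154627  0.02476972] t [-0.12344893 -0.07116801]
board w [-0.05272904  0.0455896 ] t [-0.14060708 -0.04491816]
foot face t [-0.04343945 -0.04288925] topz 0.18042486183344653
```

View pics/7.png

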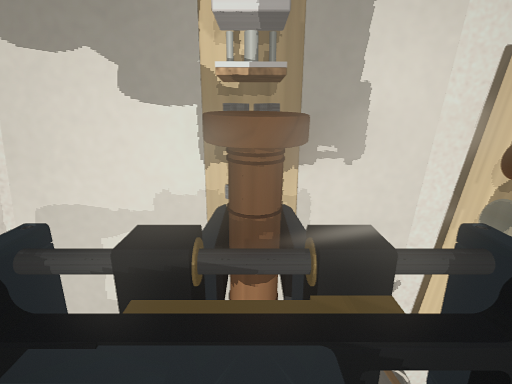

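The picture shows the cradle ahead of the foot: pad at (252,72), housing at (250,15), board edges at columns 203 and 303. So the baluster sits about 3 mm to +y of the cradle axis. I'll correct that, advance 25.5 mm, and descend so the head's underside meets the top of the stop, which levels the piece in a light grip.

servo_tool(
  steps=[
    {"x": 13,"y": -3,"z": 0,"yaw": 0,"hand": 0},
    {"x": 12.5,"y": 0,"z": 0,"yaw": 0,"hand": 0},
    {"x": 0,"y": 0,"z": 20,"yaw": 0,"hand": 0},
    {"x": 0,"y": 0,"z": 25,"yaw": 0,"hand": 0},
    {"x": 0,"y": 0,"z": 18,"yaw": 0,"hand": 0},
  ],
)

```text
t: 12.67
tool_pos: [0.5992, 0.1218, 0.0653]
tool_rot: [-2.054, -2.377, 0.0]
force: [-0.5, 0.1, -1.6]
opening: 0.0294
```

servo_tool(
  steps=[
    {"x": 0,"y": 0,"z": 6,"yaw": 0,"hand": 0},
    {"x": 0,"y": 0,"z": 2,"yaw": 0,"hand": 0},
    {"x": 0,"y": 0,"z": 2,"yaw": 0,"hand": 0},
    {"x": 0,"y": 0,"z": 2,"yaw": 0,"hand": 0},
    {"x": 0,"y": 0,"z": 2,"yaw": 0,"hand": 0},
  ],
  newtons=9,
)

```text
t: 13.08
tool_pos: [0.6004, 0.1216, 0.0534]
tool_rot: [2.053, 2.377, 0.002]
force: [0.5, 0.7, -1.2]
opening: 0.0296
```

servo_tool(
  steps=[
    {"x": 0,"y": 0,"z": 2,"yaw": 0,"hand": 0},
    {"x": 0,"y": 0,"z": 2,"yaw": 0,"hand": 0},
    {"x": 0,"y": 0,"z": 1,"yaw": 0,"hand": 0},
  ],
)

```text
t: 13.33
tool_pos: [0.5998, 0.1215, 0.0476]
tool_rot: [2.053, 2.377, 0.0]
force: [-0.8, 1.5, -0.1]
opening: 0.0297
```

```bash
cat > chk.py <<'E'
from h import *
p,R,s=pose(); print(s["t"],p.round(4),s["force"].round(2),s["opening"])
x0,a,b=crad(); print("tcp in cradle",((p[:2]-x0)@a).round(4),((p[:2]-x0)@b).round(4))
for n in("wrist","scene","top"):
    im,d=cams.read_camera(n); P=cloud(n,None,d); v=P[:,:2]-p[:2]; t=v@a; w=v@b; z=P[:,2]-p[2]
    for nm,lo,hi in(("foot",-.073,-.062),("sh",-.055,-.046),("head",.069,.083),("pad",-.10,-.078)):
        k=(t>lo)&(t<hi)&(abs(w)<.03)&(z>0.0)&(z<(.035 if nm=="sh" else .065))
        if k.sum()>8: print(n,nm,k.sum(),"topz",np.percentile(P[k,2],95).round(4),"t",np.percentile((P[k,:2]-x0)@a,[1,99]).round(4),"w",np.percentile((P[k,:2]-x0)@b,[2,98]).round(4))
    if n=="scene": cv2.imwrite("pics/s.png",cv2.resize(im[160:260,270:410],(700,500),interpolation=cv2.INTER_CUBIC))
    if n=="wrist": cv2.imwrite("pics/w.png",im)
E
python3 chk.py; cp pics/s.png pics/8.png
```

```text
13.3333 [0.5998 0.1215 0.0476] [-0.76  1.48 -0.07] 0.029714120380012452
tcp in cradle 0.0051 -0.0027
wrist foot 2724 topz 0.098 t [-0.0678 -0.057 ] w [-0.0275  0.0207]
wrist sh 377 topz 0.0823 t [-0.0497 -0.041 ] w [-0.0181  0.0112]
wrist pad 2380 topz 0.0668 t [-0.094 -0.073] w [-0.0306  0.0226]
scene foot 10 topz 0.0697 t [-0.0678 -0.0587] w [0.0194 0.0247]
scene head 74 topz 0.087 t [0.0744 0.0876] w [-0.0115  0.0204]
scene pad 21 topz 0.0673 t [-0.092  -0.0732] w [0.0049 0.0271]
top foot 18 topz 0.0975 t [-0.0677 -0.0625] w [-0.0258 -0.0066]
top head 70 topz 0.0889 t [0.0746 0.0877] w [-0.0205  0.0191]
top pad 51 topz 0.0692 t [-0.0935 -0.0734] w [-0.0276  0.0043]
```

View pics/8.png

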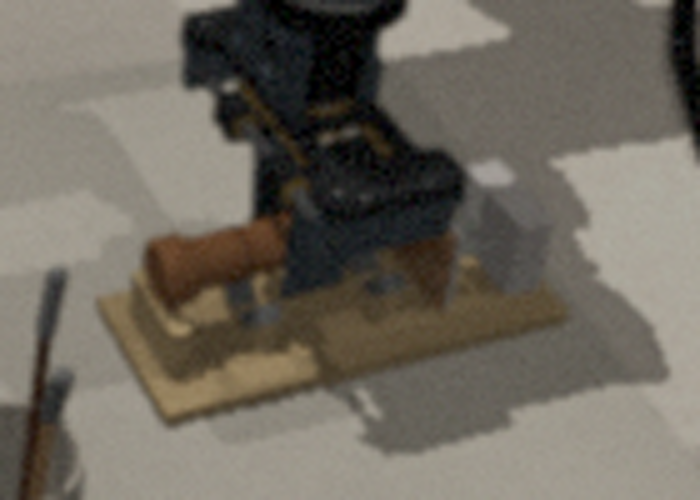

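The head (165,275) rests on the stop's top, carrying about 1.3 N, and the tilt is down to about 1.3°. Another 2.5 mm should level it; then up 2 mm, grip firmer, and push the pad back.

servo_tool(
  steps=[
    {"x": 0,"y": 0,"z": 1,"yaw": 0,"hand": 0},
    {"x": 0,"y": 0,"z": 1,"yaw": 0,"hand": 0},
    {"x": 0,"y": 0,"z": 0.8,"yaw": 0,"hand": 0},
    {"x": 0,"y": 0,"z": 0,"yaw": 0,"hand": 0},
  ],
  newtons=8,
)

```text
t: 13.82
tool_pos: [0.5997, 0.1215, 0.0446]
tool_rot: [-2.053, -2.378, -0.0]
force: [0.4, -0.2, -0.6]
opening: 0.0297
```

```bash
python3 chk.py
```

```text
13.8167 [0.5997 0.1215 0.0446] [ 0.4  -0.18 -0.59] 0.0296970188075736
tcp in cradle 0.0051 -0.0027
wrist foot 2616 topz 0.0926 t [-0.0677 -0.057 ] w [-0.0277  0.0207]
wrist sh 646 topz 0.0794 t [-0.0498 -0.041 ] w [-0.0175  0.011 ]
wrist pad 2974 topz 0.0668 t [-0.0945 -0.0729] w [-0.0302  0.0224]
scene foot 10 topz 0.0673 t [-0.0673 -0.0579] w [0.0216 0.0259]
scene head 84 topz 0.0859 t [0.0746 0.0878] w [-0.0126  0.0241]
scene pad 25 topz 0.0679 t [-0.0946 -0.0739] w [0.0064 0.0265]
top foot 16 topz 0.093 t [-0.0676 -0.0625] w [-0.0259 -0.0078]
top head 78 topz 0.0875 t [0.0745 0.0877] w [-0.024  0.025]
top pad 57 topz 0.0701 t [-0.0936 -0.0731] w [-0.0278  0.0047]
```

Level now: foot and head centres both about 66 mm high. Pushing the pad back 12 mm.

servo_tool(
  steps=[
    {"x": 0,"y": 0,"z": -1.5,"yaw": 0,"hand": 0},
    {"x": 0,"y": 0,"z": -1.5,"yaw": 0,"hand": 0},
    {"x": 0,"y": 0,"z": 0,"yaw": 0,"hand": 0},
    {"x": 3,"y": 0,"z": 0,"yaw": 0,"hand": 0},
    {"x": 3,"y": 0,"z": 0,"yaw": 0,"hand": 0},
  ],
  newtons=35,
)

```text
t: 14.38
tool_pos: [0.5989, 0.1274, 0.0478]
tool_rot: [2.054, 2.377, -0.0]
force: [-0.2, -3.2, 0.2]
opening: 0.0293
```

servo_tool(
  steps=[
    {"x": 3,"y": 0,"z": 0,"yaw": 0,"hand": 0},
    {"x": 3,"y": 0,"z": 0,"yaw": 0,"hand": 0},
    {"x": 3,"y": 0,"z": 0,"yaw": 0,"hand": 0},
    {"x": 1,"y": 0,"z": 0,"yaw": 0,"hand": 0},
    {"x": 0,"y": 0,"z": 0,"yaw": 0,"hand": 0},
  ],
)

```text
t: 14.8
tool_pos: [0.5975, 0.1375, 0.0478]
tool_rot: [2.053, 2.378, -0.0]
force: [2.0, -6.7, -0.4]
opening: 0.0291
```

```bash
python3 chk.py;  cp pics/w.png pics/9.png
```

```text
14.8 [0.5975 0.1375 0.0478] [ 2.05 -6.71 -0.37] 0.029146882089029328
tcp in cradle -0.011 -0.0026
wrist foot 2613 topz 0.0961 t [-0.0838 -0.0732] w [-0.0276  0.0207]
wrist sh 604 topz 0.0827 t [-0.0659 -0.0572] w [-0.0175  0.011 ]
wrist pad 1736 topz 0.0668 t [-0.1104 -0.0891] w [-0.0302  0.0225]
scene foot 12 topz 0.0696 t [-0.0839 -0.0737] w [0.0213 0.0267]
scene head 66 topz 0.0901 t [0.0583 0.0717] w [-0.0114  0.0189]
scene pad 11 topz 0.0681 t [-0.1083 -0.091 ] w [0.0059 0.0264]
top foot 9 topz 0.097 t [-0.0839 -0.0798] w [-0.0252 -0.0094]
top head 69 topz 0.0904 t [0.0581 0.0718] w [-0.0191  0.0191]
top pad 32 topz 0.0674 t [-0.1103 -0.0895] w [-0.0264  0.0043]
```

View pics/9.png

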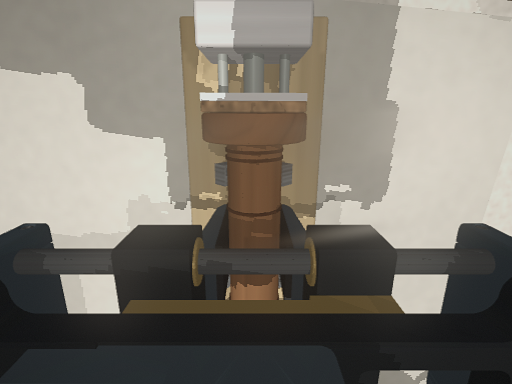

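The foot (254,122) presses the pad with 6.7 N, and the shank is centred between the rest ends (217 and 291). I'll lower it straight down about 23 mm.

servo_tool(
  steps=[
    {"x": 0,"y": 0,"z": 4,"yaw": 0,"hand": 0},
    {"x": 0,"y": 0,"z": 4,"yaw": 0,"hand": 0},
    {"x": 0,"y": 0,"z": 4,"yaw": 0,"hand": 0},
    {"x": 0,"y": 0,"z": 4,"yaw": 0,"hand": 0},
    {"x": 0,"y": 0,"z": 3,"yaw": 0,"hand": 0},
  ],
)

```text
t: 15.37
tool_pos: [0.5975, 0.1373, 0.0285]
tool_rot: [2.053, 2.377, -0.0]
force: [0.7, -6.2, 1.1]
opening: 0.0298
```

servo_tool(
  steps=[
    {"x": 0,"y": 0,"z": 1.5,"yaw": 0,"hand": 0},
    {"x": 0,"y": 0,"z": 1,"yaw": 0,"hand": 0},
    {"x": 0,"y": 0,"z": 1,"yaw": 0,"hand": 0},
    {"x": 0,"y": 0,"z": 0,"yaw": 0,"hand": 0},
  ],
)

```text
t: 15.7
tool_pos: [0.5975, 0.1373, 0.0252]
tool_rot: [2.053, 2.377, -0.0]
force: [1.1, -5.6, 1.5]
opening: 0.0291
```

```bash
python3 chk.py
```

```text
15.7 [0.5975 0.1373 0.0252] [ 1.07 -5.58  1.53] 0.029075209718795233
tcp in cradle -0.0108 -0.0027
wrist foot 2641 topz 0.0737 t [-0.0837 -0.0729] w [-0.0276  0.0207]
wrist sh 550 topz 0.06 t [-0.0656 -0.0569] w [-0.0177  0.011 ]
wrist pad 3244 topz 0.0668 t [-0.1105 -0.0892] w [-0.0297  0.0221]
scene foot 12 topz 0.046 t [-0.0837 -0.0734] w [0.0192 0.0262]
scene head 67 topz 0.068 t [0.0586 0.0719] w [-0.0122  0.0182]
scene pad 24 topz 0.0622 t [-0.1081 -0.0892] w [0.0157 0.0268]
top foot 9 topz 0.0733 t [-0.0833 -0.0805] w [-0.0255 -0.0092]
top head 63 topz 0.0676 t [0.0586 0.0717] w [-0.0188  0.0176]
top pad 50 topz 0.068 t [-0.1106 -0.089 ] w [-0.0277  0.004 ]
```

servo_tool(
  steps=[
    {"x": 0,"y": 0,"z": 0.8,"yaw": 0,"hand": 0},
    {"x": 0,"y": 0,"z": 0.7,"yaw": 0,"hand": 0},
    {"x": 0,"y": 0,"z": 0,"yaw": 0,"hand": 0},
  ],
)

```text
t: 16.1
tool_pos: [0.5975, 0.1373, 0.0238]
tool_rot: [2.053, 2.377, -0.0]
force: [0.9, -7.0, 1.5]
opening: 0.0293
```

servo_tool(
  steps=[
    {"x": 0,"y": 0,"z": 0.7,"yaw": 0,"hand": 0},
    {"x": 0,"y": 0,"z": 0,"yaw": 0,"hand": 0},
  ],
)

```text
t: 16.27
tool_pos: [0.5974, 0.1373, 0.0232]
tool_rot: [2.053, 2.377, -0.0]
force: [-0.9, -5.6, 3.6]
opening: 0.0295
```

Rests are being touched (vertical force up). I'll press a touch more, ease it toward the stop, and release gently.

servo_tool(
  steps=[
    {"x": 0,"y": 0,"z": 0.7,"yaw": 0,"hand": 0},
    {"x": -1.5,"y": 0,"z": 0,"yaw": 0,"hand": 0},
    {"x": -1.5,"y": 0,"z": 0,"yaw": 0,"hand": 0},
    {"x": -0.7,"y": 0,"z": 0,"yaw": 0,"hand": 0},
    {"x": 0,"y": 0,"z": 0,"yaw": 0,"hand": 0},
  ],
  newtons=20,
)

```text
t: 16.68
tool_pos: [0.5976, 0.1341, 0.0227]
tool_rot: [-2.053, -2.377, -0.0]
force: [-2.7, -0.6, 8.7]
opening: 0.0293
```

```bash
python3 chk.py
```

```text
16.6833 [0.5976 0.1341 0.0227] [-2.67 -0.64  8.71] 0.02932786040631286
tcp in cradle -0.0076 -0.003
wrist foot 2626 topz 0.0711 t [-0.0805 -0.0698] w [-0.0277  0.0205]
wrist sh 583 topz 0.0575 t [-0.0625 -0.0537] w [-0.0179  0.0107]
wrist pad 3332 topz 0.0667 t [-0.1073 -0.0859] w [-0.0296  0.0221]
scene foot 10 topz 0.0429 t [-0.0806 -0.0703] w [0.0189 0.0253]
scene head 67 topz 0.0658 t [0.0617 0.075 ] w [-0.0103  0.0188]
scene pad 22 topz 0.0587 t [-0.1049 -0.0862] w [0.0136 0.0264]
top foot 10 topz 0.0738 t [-0.0798 -0.0755] w [-0.0243 -0.0099]
top head 66 topz 0.0666 t [0.0615 0.0753] w [-0.019   0.0178]
top pad 46 topz 0.0682 t [-0.1064 -0.0858] w [-0.0277  0.0031]
```

servo_tool(
  steps=[
    {"x": 0,"y": 0,"z": 0,"yaw": 0,"hand": 34},
    {"x": 0,"y": 0,"z": 0,"yaw": 0,"hand": 40},
    {"x": 0,"y": 0,"z": 0,"yaw": 0,"hand": 50},
    {"x": 0,"y": 0,"z": 0,"yaw": 0,"hand": 60},
    {"x": 0,"y": 0,"z": 0,"yaw": 0,"hand": 62},
  ],
  newtons=5,
)

```text
t: 17.25
tool_pos: [0.5979, 0.1338, 0.0223]
tool_rot: [-2.053, -2.378, -0.0]
force: [0.5, -0.9, -0.2]
opening: 0.0534
```

servo_tool(
  steps=[
    {"x": 0,"y": 0,"z": 0,"yaw": 0,"hand": 62},
    {"x": 0,"y": 0,"z": -10,"yaw": 0,"hand": 62},
    {"x": 0,"y": 0,"z": -35,"yaw": 0,"hand": 62},
    {"x": 0,"y": 0,"z": -40,"yaw": 0,"hand": 62},
    {"x": -20,"y": 0,"z": -40,"yaw": 0,"hand": 62},
  ],
)

```text
t: 17.67
tool_pos: [0.5999, 0.1172, 0.1468]
tool_rot: [-2.051, -2.379, -0.0]
force: [1.2, 0.2, 0.9]
opening: 0.0564
```

servo_tool(
  steps=[
    {"x": -35,"y": 0,"z": -20,"yaw": 0,"hand": 62},
    {"x": -35,"y": 0,"z": 0,"yaw": 0,"hand": 62},
    {"x": 0,"y": 0,"z": 0,"yaw": 0,"hand": 62},
    {"x": 0,"y": 0,"z": 0,"yaw": 0,"hand": 62},
  ],
)

```text
t: 18.0
tool_pos: [0.6111, 0.0444, 0.1657]
tool_rot: [2.056, 2.374, 0.001]
force: [0.0, 0.1, -0.7]
opening: 0.0568
```

```bash
python3 - <<'E'
from h import *
p,R,s=pose(); print(s["t"],p.round(4),s["force"].round(2),s["opening"])
x0,a,b=crad(); ims={}
for n in("wrist","scene","top"):
    im,d=cams.read_camera(n); ims[n]=im; P=cloud(n,None,d); t=(P[:,:2]-x0)@a; w=(P[:,:2]-x0)@b; z=P[:,2]
    for nm,lo,hi in(("foot",-.079,-.067),("shF",-.06,-.03),("shH",.03,.055),("head",.062,.078),("pad",-.1,-.083),("stop",.0815,.095)):
        k=(t>lo)&(t<hi)&(abs(w+.002)<.03)&(z>.03)&(z<.1)
        if k.sum()>8: print(n,nm,k.sum(),"topz",np.percentile(z[k],97).round(4),"t",np.percentile(t[k],[1,99]).round(4),"w",np.percentile(w[k],[2,98]).round(4))
cv2.imwrite("pics/10.png",np.vstack([cv2.resize(ims["wrist"],(400,300)),cv2.resize(ims["scene"][160:265,270:410],(400,300))]))
E
```

```text
18.0 [0.6111 0.0444 0.1657] [ 0.02  0.14 -0.72] 0.0567587332912848
wrist foot 1255 topz 0.0707 t [-0.0789 -0.0671] w [-0.0294  0.0205]
wrist shF 1461 topz 0.059 t [-0.0593 -0.0304] w [-0.0288  0.0196]
wrist shH 845 topz 0.0589 t [0.0302 0.0545] w [-0.0278  0.0192]
wrist head 545 topz 0.0638 t [0.0622 0.0777] w [-0.0233  0.0146]
wrist pad 135 topz 0.0666 t [-0.0849 -0.083 ] w [-0.0303  0.022 ]
wrist stop 381 topz 0.0465 t [0.0815 0.0898] w [-0.031  0.022]
scene foot 83 topz 0.0726 t [-0.0789 -0.067 ] w [-0.0199  0.0258]
scene shF 129 topz 0.0608 t [-0.0595 -0.0307] w [-0.0101  0.0228]
scene shH 112 topz 0.0608 t [0.0304 0.0543] w [-0.0103  0.0224]
scene head 76 topz 0.0657 t [0.0622 0.0779] w [-0.011   0.0178]
scene pad 51 topz 0.0684 t [-0.0992 -0.0831] w [-0.0287  0.0266]
scene stop 115 topz 0.0487 t [0.0816 0.0937] w [-0.0295  0.0257]
top foot 87 topz 0.0734 t [-0.0789 -0.067 ] w [-0.0255  0.0244]
top shF 144 topz 0.0614 t [-0.059  -0.0306] w [-0.0246  0.0241]
top pad 68 topz 0.0692 t [-0.0997 -0.0838] w [-0.0275  0.0245]
```

View pics/10.png

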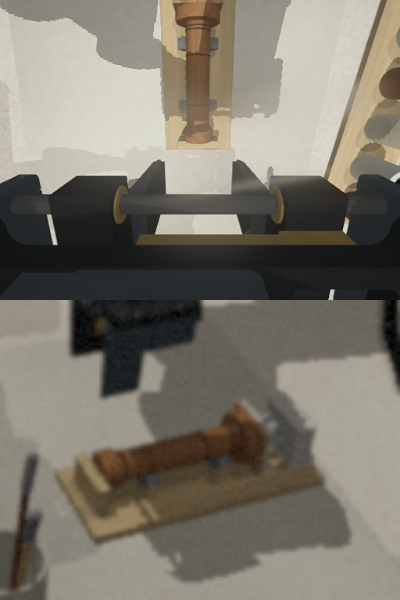

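The picture shows the baluster in both rests, head behind the stop (95,470), foot against the pad (245,430), and gripper clear. Handing in.

```bash
python3 -c "
from h import *
print(ticket.job_done())"
```

```text
the job is handed in; nothing more can be done
None
```

The baluster is lying level in the cradle, foot against the sprung pad and head behind the fixed stop. I handed the job in at about 18 s of the 48 s allowed; no verdict came back.

**How it was done:** The tool can't tilt, so I gripped the head lightly and tipped the baluster over its foot edge down to the table. I then regripped it near its balance point. I levelled it by resting its head on top of the stop, pushed the pad back about 14 mm at roughly 6.7 N, and lowered it onto the V rests. I eased it toward the stop before letting go.

**Last checks:**
- **Height:** foot and head centres are both about 44 mm up in the wrist camera and 46 mm in the other views, against the 45 mm target.
- **Position along the cradle:** the head is up against the stop with the foot face at about −80 mm, so the pad should be about 8 mm back. I worked this out from the fit; I did not read the pad joint.
- **Contact:** after release the gripper is clear, and the force reading is only noise.
- **Forces:** the highest I saw was about 9 N, while pressing it into the rests.
- **Other things:** I did not re-measure the finial, jars or tin at the end. The path stayed clear of them and I saw no sign of contact.

**Disagreement:** the wrist camera put the cradle about 3 mm to one side of where the scene and top cameras did. I followed the wrist camera, and the shank sat down centred in the rests.

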